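Slide the scent-stone tray under the dosing bridge

TASK

Using the fingertips only, push the flat wooden tray with the three scent stones across the bench, stones first, under the low dosing bridge until its front end is fully home against the stop behind the beam, then take the hand away. Keep the tray flat on the bench all the way: do not lift or tip it. Leave the bottles, jar, beaker and dish where they stand.

Things in the scene. Friction and masses are not known exactly. Their poses are not given: they have to be found in the camera images.
- tray: loose flat wooden block 130 (x) x 70 (y) x 20 mm high, 0.13 to 0.25 kg, plain upright sides. Origin: centre of its underside; x along its length to the stone end, which goes in first; z up. Three white stones, 20 mm dia, fixed in a row across it 30 mm ahead of its middle, make it 28 mm high in all. Starts before the bridge's mouth, up to 40 mm off its line and turned up to 0.35 rad
- tray_rear (a point): middle of the tray's rear end face, 10 mm above the bench; axes as the tray
- bridge: fixed aluminium dosing bridge. Origin: on the bench under the beam's middle; +x: the way the tray is pushed through; z up. Beam across it along y, x -22 to 22 mm, underside 33, top 57 mm high; nozzles on it reach 77 mm. Legs x -22 to 47 mm, inner faces y = +-41 mm, 18 mm thick. Steel lead-in wings 20 mm high flare from the legs to about x -50, y +-62 mm
- bridge_stop (a point): middle of the near face of the rigid stop bar at the back of the bridge, bridge x +35 mm, 11 mm above the bench (bar 22 mm high, 118 wide); axes as the bridge. When the tray is home its front end is on this face, its middle at bridge x -30 and its rear end at x -95 mm, sticking out 73 mm before the beam, stones under the nozzles
- dropper_a: gold-coloured dropper bottle with black cap and rubber bulb, 33 dia x 110 mm high, standing just outside the bridge's mouth, on the bridge's -y side; leave it alone. Origin: centre of its underside, z up
- dropper_b: gold-coloured dropper bottle with black cap and rubber bulb, 33 dia x 110 mm high, standing beside the bridge on its +y side; leave it alone. Origin: centre of its underside, z up
- dropper_c: gold-coloured dropper bottle with black cap and rubber bulb, 33 dia x 110 mm high, standing about 170 mm off to the bridge's -y side, near the tray's starting area; leave it alone. Origin: centre of its underside, z up
- flask: aluminium bottle, 68 dia x 165 mm high, behind the bridge's stop. Origin: centre of its underside, z up. Leave it alone.
- jar: squat amber glass jar with black lid, 56 dia x 60 mm high, behind the bridge on its -y side. Origin: centre of its underside, z up. Leave it alone.
- beaker: open glass beaker, 60 dia x 75 mm high, about 205 mm off to the bridge's -y side. Origin: centre of its underside, z up. Leave it alone.
- dish: small white ceramic bowl, 90 dia x 28 mm high, behind the bridge on its +y side. Origin: centre of its underside, z up. Leave it alone.
Things that resemble listed ones, but are neither listed nor needed, are in the scene too. What is shaped like the bridge but red is not meant. Leave any turquoise look-alike of the tray alone.

How it is judged:
By the outcome, as a careful person would: the job done as asked, in the order asked, and still so for the second after the job is handed in, with the robot touching nothing.
It also fails if it takes over 67 s, if anything falls off the work surface, if the arm or the gripper's body presses on something with over 40 N, if the wrist force passes 120 N, or if a joint passes its speed limit or range.

ROBOT

A 7-joint arm with a two-finger parallel gripper is mounted at the origin on the work surface. World frame = base frame: x ahead of the robot, y to its left, z up, the work surface at z = 0. Lengths are in m, angles in rad, forces in N, time in s.
With the tool pointing down it reaches from about 0.35 to 0.9 m from the base axis. Payload 7.2 kg.
Tool frame: the origin (TCP) lies between the finger pads; the fingertips stand ctrl.finger_overhang ahead of it and the grasp point (between the pads) lies 6 mm ahead of it (ctrl.finger_overhang is the distance from the TCP to the fingertips, in m); z points along the fingers, x is the direction in which the jaws open and shut, and the axes are right-handed (so a half turn about z gives the same grasp; the last joint's range is limited). The gripper opens to 85 mm and grips with 20 to 120 N. Pads are 22 mm wide; open, the fingers measure 114 mm over their backs; the gripper's body (76 mm by 85 mm) begins 54 mm behind the grasp point. The pads swing forward as they close: fully open they stand 13 mm farther back than shut.
Start: joints at [-1.185, 0.411, -0.013, 1.596, 0.006, 1.134, -0.082], TCP at [0.274, 0.562, 0.256] pointing down, gripper open.
Joint ranges: [-2.95, 2.95], [-0.29, 1.99], [-1.47, 1.44], [0.14, 2.54], [-1.03, 4.17], [0.13, 1.85], [-2.86, 2.86]. Speed limits (rad/s): [2.39, 2.39, 3.01, 3.01, 3.14, 3.14, 3.14].

INTERFACE

Orientations are given as a unit quaternion [x, y, z, w].
In Python, from bench import readout, cams, ctrl, nets gives the robot as it stands.
- The arm moves only by the tool carry_out, never from a script. Its argument "series" is text: rows parted by semicolons, each of 5 numbers parted by spaces: the shift along the tool's x, y, z in mm, then the turn about the tool's z in degrees, then the closure in counts, from 0 (fully open) to 255 (shut). In form: tx ty tz turn claw; .... A call has 1 to 12 rows; each row is the pose to reach, as a shift and turn from the pose commanded when the call began, along the tool's axes at that moment; what a row does not reach only later rows make up. A row lasts 1/10 s, in which the tool goes at most 50 mm and 8.59 degrees, less where a joint would pass 70% of its speed; a pose out of reach is approached as far as the arm can. A call with a gripper value outside its range is refused whole. The fingers move at their own pace and stop on an object; "grip_force" is the grip in N (left out, the last holds). Time passes only in rows, so rows that repeat a pose let the fingers close. It gives the time, the measured TCP pose, the force and the opening at its end, in the units of the state.
- readout.state(): the state, without advancing time (a new reading comes with each control period).
- cams.camera(name): name is "scene" or "top"; returns the picture (420x560x3 uint8, red, green, blue); there is no depth.
- cams.get_calibration(name): a dict with "camera_matrix" (3x3 intrinsics, pixels), "camera_from_world" (4x4, takes a point from world to camera coordinates). Camera axes: x right, y down, z forward; pixel columns grow to the right and rows downward; lengths in m; the calibration is good to about 2 mm. A picture is of the moment at which its call begins. get_calibration takes no time and is no camera call.
- ctrl.hand_in(): hands the job in, once; it reports no verdict.
Trained networks look in the newest picture that a camera, given by its name, has taken for a name from the list of things; names that differ only in an ending like _2 or _b are one class to them, and where a whole thing is asked for, a point or a joint stands for the part that bears it (a point fixed in the world has none). Each returns a list of dicts, best first, with "confidence" (0 to 1); they miss things now and then, are a little off and sometimes report something else, mostly with a low value. They report only what shows in the picture. A call takes as long as a camera call. They do not tell look-alikes from the thing itself.
- nets.search_frame(camera, query): "bbox" ([left, top, right, bottom] in pixels, round what is visible of it).
- nets.mark_of(camera, query): "point" ([row, column] in pixels: a listed point, or the origin of a listed thing).
The state is a dict: "time_s": time; "joints": joint angles; "qd": joint speeds; "joint_efforts": joint torques, N m; "eef_pos": TCP position; "ee_rot": TCP orientation; "contact_force": force on the tool from outside, world axes, zero at the start; "wrist_torque": the same for the moment, N m; "width": finger opening in m.
Only numpy, scipy, OpenCV 4.12 (cv2) and the standard library are available. Lean on these libraries where they do the work, as an engineer would, in place of code of your own. Each camera call takes 0.05 s, during which the arm holds its last target. There are 200 camera calls.

## Working session

There is one attempt and no reset: what is moved stays moved. The work goes in short steps, Python scripts to look and compute and a tool call to move; the robot and the scene stay as the last step left them, time stands still between calls to the robot, and variables do not carry over. Pictures are saved under pics/ and viewed, about 8 in all and at most 12, crops included, and the job is handed in when it is done.

Besides the shell and the picture viewer there is one more tool, called after "Request:" as a command line: name --argument value ..., lists and objects as JSON in quotes. carry_out: Moves the arm, as the interface text tells. Its arguments: {"type":"object","properties":{"series":{"type":"string"},"grip_force":{"type":"number"}},"required":["series"]}

```bash
ls; mkdir -p pics
python3 - <<'E'
from bench import readout, cams, ctrl, nets
import cv2,numpy as np
s=readout.state()
for k in("time_s","eef_pos","ee_rot","contact_force","width"):print(k,s[k])
print(ctrl.finger_overhang)
for c in("top","scene"):
    im=cams.camera(c);cv2.imwrite(f"pics/{c}0.png",im[:,:,::-1])
    k=cams.get_calibration(c);print(c,np.round(k["camera_matrix"],1).tolist(),np.round(k["camera_from_world"],3).tolist())
    for q in("tray","tray_rear","bridge","bridge_stop","dropper_a","flask","jar","beaker","dish"):
        print(q,[(np.round(d["point"]).tolist(),round(d["confidence"],2)) for d in nets.mark_of(c,q)])
E
```

```text
pics
time_s 0.0
eef_pos [0.27384024 0.5613067  0.25543307]
ee_rot [ 8.48044854e-01  5.29923811e-01 -6.60093290e-04  4.94231626e-04]
contact_force [-0.15710641 -0.49413064  0.53972973]
width 0.08529652472114888
0.025
top [[418.5, 0.0, 280.6], [0.0, 418.5, 206.7], [0.0, 0.0, 1.0]] [[0.011, -1.0, -0.007, 0.058], [-0.995, -0.011, -0.104, 0.565], [0.104, 0.008, -0.995, 0.818], [0.0, 0.0, 0.0, 1.0]]
tray [([236.0, 318.0], 0.93), ([321.0, 270.0], 0.57), ([163.0, 252.0], 0.45)]
tray_rear [([353.0, 252.0], 0.88), ([236.0, 349.0], 0.77), ([219.0, 217.0], 0.75)]
bridge [([146.0, 336.0], 0.89), ([218.0, 239.0], 0.6), ([274.0, 220.0], 0.44), ([282.0, 155.0], 0.34)]
bridge_stop [([220.0, 216.0], 0.92), ([144.0, 322.0], 0.63)]
dropper_a [([274.0, 221.0], 0.78), ([141.0, 276.0], 0.71), ([168.0, 252.0], 0.62)]
flask [([215.0, 167.0], 0.74)]
jar [([154.0, 197.0], 0.61)]
beaker [([127.0, 222.0], 0.9), ([216.0, 218.0], 0.73)]
dish [([281.0, 152.0], 0.78), ([221.0, 235.0], 0.4)]
scene [[409.8, 0.0, 286.1], [0.0, 409.8, 214.1], [0.0, 0.0, 1.0]] [[-0.73, 0.683, -0.015, 0.38], [0.544, 0.568, -0.617, -0.308], [-0.413, -0.459, -0.787, 0.948], [0.0, 0.0, 0.0, 1.0]]
tray [([176.0, 390.0], 0.85)]
tray_rear [([158.0, 424.0], 0.97)]
bridge [([261.0, 346.0], 0.76), ([244.0, 184.0], 0.71)]
bridge_stop [([249.0, 195.0], 0.93), ([271.0, 360.0], 0.72)]
dropper_a [([234.0, 405.0], 0.96), ([295.0, 280.0], 0.76)]
flask [([330.0, 420.0], 0.59)]
jar [([357.0, 326.0], 0.75), ([273.0, 359.0], 0.16)]
beaker [([365.0, 263.0], 0.57)]
dish [([273.0, 484.0], 0.7)]
```

View pics/top0.png

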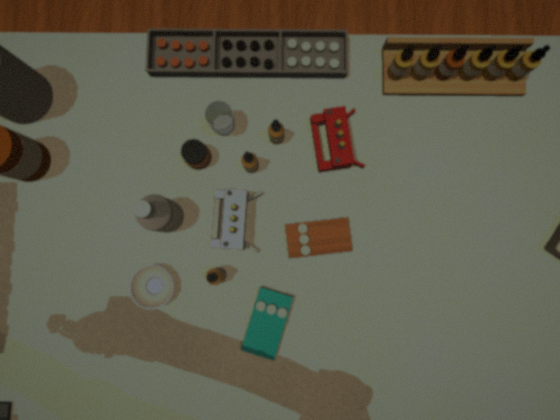

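View pics/scene0.png

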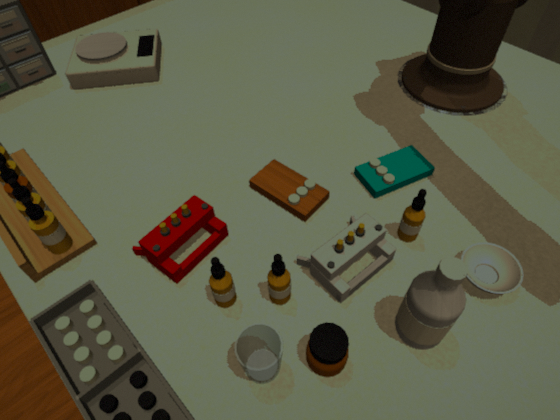

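The wanted tray is the wooden one at top (318,237), with its stones at the left end. The turquoise look-alike at (268,323) is not it. The bridge is the grey one at (232,219), open to the right with the stop at the left (216). The red one at (337,140) is not it. Next is a close crop to check this, plus measurement.

```bash
cat > h.py <<'E'
import numpy as np, cv2
from bench import readout, cams, ctrl, nets
def cal(c):
    k=cams.get_calibration(c); return np.array(k["camera_matrix"]),np.array(k["camera_from_world"])
def ray(c,u,v,z):
    K,T=cal(c); d=T[:3,:3].T@np.linalg.solve(K,[u,v,1.]); o=-T[:3,:3].T@T[:3,3]
    return o+d*(z-o[2])/d[2]
def proj(c,P):
    K,T=cal(c); P=np.atleast_2d(P); q=(T[:3,:3]@P.T).T+T[:3,3]; q=q@K.T; return q[:,:2]/q[:,2:]
def crop(c,im,x0,y0,x1,y1,s,name):
    cv2.imwrite(name,cv2.resize(im[y0:y1,x0:x1,::-1],None,fx=s,fy=s,interpolation=cv2.INTER_CUBIC))
def frame(x,y,a,P):
    P=np.atleast_2d(np.array(P,float)); c,s=np.cos(a),np.sin(a)
    return np.c_[x+c*P[:,0]-s*P[:,1], y+s*P[:,0]+c*P[:,1], P[:,2]]
def tray(im,roi=(180,190,380,290)):
    """tray pose from the orange-wood region in the top view: mask fitted by the projected block"""
    x0,y0,x1,y1=roi; hsv=cv2.cvtColor(im,cv2.COLOR_RGB2HSV)
    m=((hsv[...,0]<16)&(hsv[...,1]>110)&(hsv[...,2]>60)).astype(np.uint8)
    r=np.zeros_like(m); r[y0:y1,x0:x1]=m[y0:y1,x0:x1]
    n,l,st,_=cv2.connectedComponentsWithStats(r)
    i=1+st[1:,4].argmax(); cs,_=cv2.findContours((l==i).astype(np.uint8),cv2.RETR_EXTERNAL,cv2.CHAIN_APPROX_NONE)
    return (l==i).astype(np.uint8),max(cs,key=cv2.contourArea)
E
python3 - <<'E'
from h import *
im=cams.camera("top"); crop("top",im,195,170,375,280,4.4,"pics/c1.png")
m,c=tray(im)
r=cv2.minAreaRect(c); print(r, cv2.contourArea(c))
for p in cv2.boxPoints(r): print(p.round(1),ray("top",*p,.02).round(4))
print("pixel/mm near", np.linalg.norm(ray("top",300,220,0)-ray("top",301,220,0)))
E
```

```text
((327.70770263671875, 236.1615753173828), (33.489376068115234, 44.280399322509766), 82.87498474121094) 1323.0
[303.7 222.3] [0.5344 0.0168 0.02  ]
[347.6 216.8] [ 0.5466 -0.0727  0.02  ]
[351.8 250. ] [ 0.4792 -0.0808  0.02  ]
[307.8 255.5] [0.4672 0.008  0.02  ]
pixel/mm near 0.002087524769253196
```

View pics/c1.png

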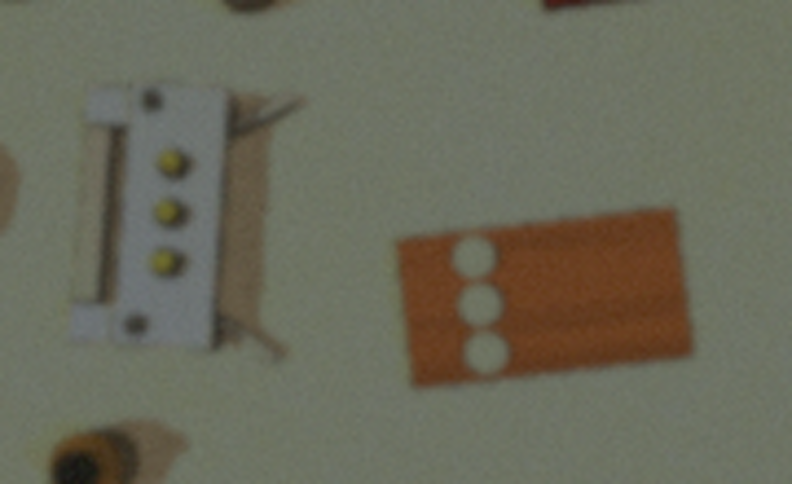

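The crop confirms the choice: an orange tray with stones at its left end, and a grey bridge with the stop strip at its left and the wings opening right. Crop corners are tray (397,240), (677,208), (692,353), (414,388) and beam (232,92), (212,350). Now I'll fit both poses.

```bash
cat >> h.py <<'E'
from scipy.optimize import least_squares
def fit(c,obj,px,x0):
    f=lambda q:(proj(c,frame(q[0],q[1],q[2],obj))-px).ravel()
    s=least_squares(f,x0); return s.x,np.abs(s.fun).max()
TOP=np.array([[65,35,20],[65,-35,20],[-65,-35,20],[-65,35,20.]])/1000
def hullfit(im,roi=(180,190,400,300),x0=(.5,-.03,1.6)):
    x0_,y0,x1,y1=roi; hsv=cv2.cvtColor(cv2.GaussianBlur(im,(3,3),0),cv2.COLOR_RGB2HSV)
    m=((hsv[...,0]<13)&(hsv[...,1]>125)&(hsv[...,2]>50)).astype(np.uint8)
    r=np.zeros_like(m); r[y0:y1,x0_:x1]=m[y0:y1,x0_:x1]; r=cv2.morphologyEx(r,cv2.MORPH_CLOSE,np.ones((13,13)))
    n,l,st,_=cv2.connectedComponentsWithStats(r); l=(l==1+st[1:,4].argmax()).astype(np.uint8)
    return l
E
python3 - <<'E'
from h import *
cp=lambda a:np.array(a)/4.4-.5+.11+[195,170]
c="top"
t,e=fit(c,np.array([[65,-35,20],[-65,-35,20],[-65,35,20],[65,35,20.]])/1000,cp([(397,240),(677,208),(692,353),(414,388)]),(.5,-.03,1.6))
print("tray",t,e)
b,e=fit(c,np.array([[-22,-59,57],[-22,59,57]])/1000.,cp([(232,92),(212,350)]),(.53,.1,1.6)); print("bridge",b,e)
im=cams.camera(c)
x0,y0=195,170
print("camera",(-cal(c)[1][:3,:3].T@cal(c)[1][:3,3]).round(3))
big=cv2.resize(im[170:280,195:375,::-1],None,fx=4.4,fy=4.4,interpolation=cv2.INTER_CUBIC)
def dr(P,col):
    q=((proj(c,P)-[195,170]+.39)*4.4).round().astype(int); cv2.polylines(big,[q],True,col,1)
def R(x0,x1,y0,y1,z): return np.array([[x0,y0,z],[x1,y0,z],[x1,y1,z],[x0,y1,z]])/1000.
dr(frame(*t,TOP),(0,255,0));dr(frame(*t,R(-65,65,-35,35,0)),(255,0,0))
dr(frame(*b,R(-22,22,-59,59,57)),(0,255,0));dr(frame(*b,R(35,47,-59,59,22)),(0,0,255));dr(frame(*b,R(-50,-22,-62,62,20)),(255,255,0))
cv2.imwrite("pics/c2.png",big)
# consistency with the scene view nets
for n,P,q in(("tray",(*t[:2],0),"tray"),("rear",frame(*t,[-.065,0,.01])[0],""),("bridge",(*b[:2],0),""),("stop",frame(*b,[.035,0,.011])[0],"")): print(n,np.round(P,4),"scene px row,col",proj("scene",P)[0][::-1].round(1),"top",proj("top",P)[0][::-1].round(1))
for n in("dropper","jar","beaker","flask"):
    print(n,[ (ray("scene",d["point"][1],d["point"][0],0).round(3).tolist(),round(d["confidence"],2)) for d in nets.mark_of("top" if 0 else "scene",n if n!="dropper" else "dropper_a")])
E
```

```text
tray [ 0.50460084 -0.01344908  1.69696495] 0.7785454529528693
bridge [0.53712938 0.15494672 1.51399141] 0.757703972158879
camera [0.477 0.057 0.872]
tray [ 0.5046 -0.0134  0.    ] scene px row,col [191.5 287.7] top [237.4 317.7]
rear [ 0.5128 -0.0779  0.01  ] scene px row,col [171.5 260.7] top [233.6 349.5]
bridge [0.5371 0.1549 0.    ] scene px row,col [259.4 345.1] top [220.9 237.1]
stop [0.5391 0.1899 0.011 ] scene px row,col [270.4 361.9] top [219.4 219.6]
dropper [([0.429, 0.191, 0.0], 0.96), ([0.655, 0.129, 0.0], 0.76)]
jar [([0.673, 0.241, 0.0], 0.75), ([0.54, 0.187, 0.0], 0.16)]
beaker [([0.742, 0.191, 0.0], 0.57)]
flask [([0.548, 0.306, 0.0], 0.59)]
```

View pics/c2.png

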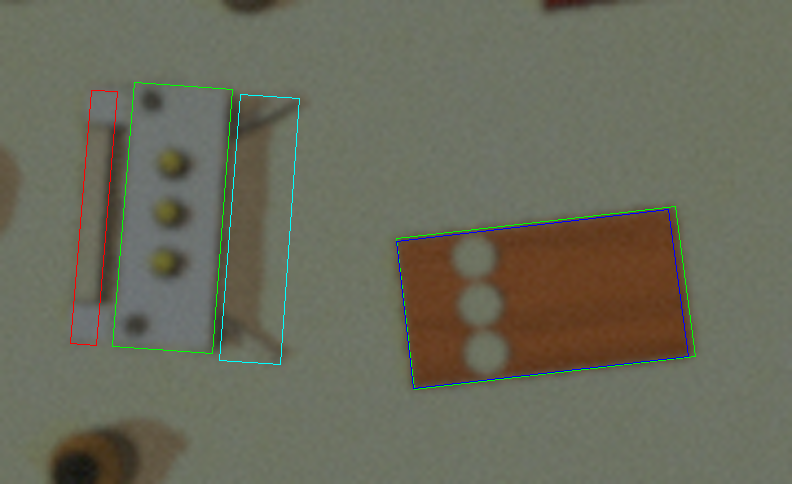

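```bash
cat >> h.py <<'E'
from scipy.spatial.transform import Rotation as Ro
B=(0.5371,0.1549,1.514)
def tob(P):
    d=np.array(P[:2])-B[:2]; c,s=np.cos(B[2]),np.sin(B[2]); return np.array([c*d[0]+s*d[1],-s*d[0]+c*d[1]])
def fromb(x,y): return frame(*B,[x,y,0])[0][:2]
def shift(xy,z,head=None):
    s=readout.state(); R=Ro.from_quat(s["ee_rot"]).as_matrix()
    d=np.r_[xy,z]-s["eef_pos"]; h=np.arctan2(R[1,0],R[0,0])
    print("shift mm",(R.T@d*1000).round(1),"turn",None if head is None else np.degrees((h-head+np.pi)%(2*np.pi)-np.pi).round(2))
def info():
    s=readout.state(); R=Ro.from_quat(s["ee_rot"]).as_matrix()
    print("t",round(s["time_s"],2),"eef",s["eef_pos"].round(4) if hasattr(s["eef_pos"],"round") else s["eef_pos"],"b",tob(s["eef_pos"]).round(4),"F",np.round(s["contact_force"],1),"w",round(s["width"],4),"head",np.degrees(np.arctan2(R[1,0],R[0,0])).round(2))
E
python3 - <<'E'
from h import *
t=(0.5046,-0.01345,1.697)
print("tray b",tob(t[:2]),t[2]-B[2])
p=frame(*t,[.004,.035,0])[0]; pb=tob(p); print(pb)
q=fromb(pb[0],pb[1]+.045); print(q); shift(q,.15,B[2]-np.pi/2)
E
```

```text
tray b [-0.16992343  0.02289107] 0.18300000000000005
[-0.17235953  0.05803457]
[ 0.42444744 -0.01133276]
shift mm [-449.1  386.4  106.3] turn 67.26
```

Request:
carry_out --series "-449 386 60 67.3 255;-449 386 60 67.3 255;-449 386 60 67.3 255;-449 386 60 67.3 255;-449 386 60 67.3 255;-449 386 60 67.3 255;-449 386 60 67.3 255;-449 386 60 67.3 255;-449 386 60 67.3 255;-449 386 60 67.3 255;-449 386 60 67.3 255;-449 386 60 67.3 255" --grip_force 30

```text
time_s: 2.5
eef_pos: [0.4244, -0.0133, 0.1966]
ee_rot: [1.0, -0.029, 0.001, -0.0]
contact_force: [0.8, 1.6, 0.3]
width: 0.0
```

Run:
```python
from h import *
info(); shift((.42445,-.01133),.033,B[2]-np.pi/2)
```

```text
t 2.5 eef [ 0.4244 -0.0133  0.1966] b [-0.1743  0.1029] F [0.8 1.6 0.3] w 0.0 head -3.32
shift mm [ -0.3  -1.9 163.6] turn -0.07
```

Request:
carry_out --series "0 -2 45 0 255;0 -2 90 0 255;0 -2 130 0 255;0 -2 150 0 255;0 -2 163 0 255;0 -2 163 0 255;0 -2 163 0 255"

```text
time_s: 3.2
eef_pos: [0.4244, -0.0092, 0.0335]
ee_rot: [1.0, -0.029, -0.0, 0.0]
contact_force: [0.9, -0.4, -0.1]
width: 0.0
```

Run:
```python
from h import *
info()
```

```text
t 3.2 eef [ 0.4244 -0.0092  0.0335] b [-0.1702  0.1032] F [ 0.9 -0.4 -0.1] w 0.0 head -3.32
```

Request:
carry_out --series "12 0 0 0 255;22 0 0 0 255;26 0 0 0 255;30 0 0 0 255;33 0 0 0 255;36 0 0 0 255;39 0 0 0 255;42 0 0 0 255;45 0 0 0 255;48 0 0 0 255;48 0 0 0 255"

```text
time_s: 4.3
eef_pos: [0.4728, -0.0119, 0.0333]
ee_rot: [1.0, -0.029, 0.0, 0.0]
contact_force: [-1.9, -0.5, 0.7]
width: -0.0003
```

Run:
```python
from h import *
info()
im=cams.camera("top"); crop("top",im,195,170,375,280,4.4,"pics/c3.png")
im=cams.camera("scene"); crop("scene",im,200,110,420,275,3.6,"pics/s3.png")
```

```text
t 4.3 eef [ 0.4728 -0.0119  0.0333] b [-0.1701  0.0547] F [-1.9 -0.5  0.7] w -0.0003 head -3.3
```

View pics/c3.png

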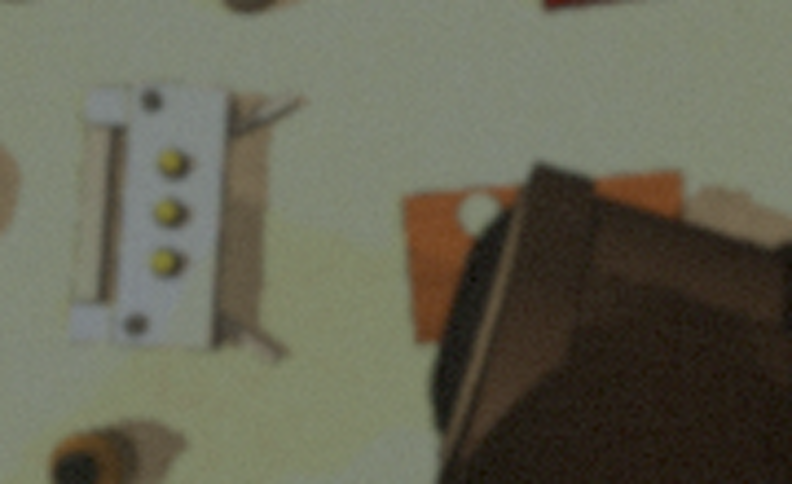

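The tray moved up the picture and turned. Visible corners are (403,198), (682,172) and (417,343). Now the new pose.

Run:
```python
from h import *
cp=lambda a:np.array(a)/4.4-.5+.11+[195,170]
t,e=fit("top",np.array([[65,-35,20],[-65,-35,20],[65,35,20.]])/1000,cp([(403,198),(682,172),(417,343)]),(.5,-.03,1.6))
print("tray",t,e,"b",tob(t),t[2]-B[2])
```

```text
tray [ 0.52237219 -0.01567141  1.66681167] 0.716207121464663 b [-0.17113241  0.00502144] 0.15281167329575585
```

Request:
carry_out --series "3 0 0 0 255;6 0 0 0 255;6 0 0 0 255;-10 0 0 0 255;-35 0 0 0 255;-35 0 -60 0 255;-35 0 -107 0 255;-35 0 -107 0 120;-35 0 -107 0 120"

```text
time_s: 5.3
eef_pos: [0.4387, -0.0093, 0.142]
ee_rot: [1.0, -0.029, 0.002, -0.001]
contact_force: [0.1, 0.2, -1.1]
width: 0.0286
```

Run:
```python
from h import *
info()
q=fromb(-.171-.075-.045,.002); print(q); shift(q,.14,B[2]-np.pi/2)
```

```text
t 5.3 eef [ 0.4387 -0.0093  0.142 ] b [-0.1696  0.0889] F [ 0.1  0.2 -1.1] w 0.0286 head -3.27
[ 0.51858438 -0.13551724]
shift mm [ 86.9 121.4   2.2] turn -0.02
```

Request:
carry_out --series "87 121 0 0 130;87 121 0 0 130;87 121 0 0 130;87 121 0 0 130;87 121 30 0 130;87 121 60 0 130;87 121 80 0 130;87 121 80 0 130"

```text
time_s: 6.1
eef_pos: [0.5142, -0.135, 0.0563]
ee_rot: [1.0, -0.029, -0.004, -0.0]
contact_force: [-0.4, -0.7, -0.4]
width: 0.0419
```

Run:
```python
from h import *
info()
im=cams.camera("top"); crop("top",im,215,170,395,280,4.4,"pics/c4.png")
```

```text
t 6.1 eef [ 0.5142 -0.135   0.0563] b [-0.2907  0.0064] F [-0.4 -0.7 -0.4] w 0.0419 head -3.32
```

View pics/c4.png

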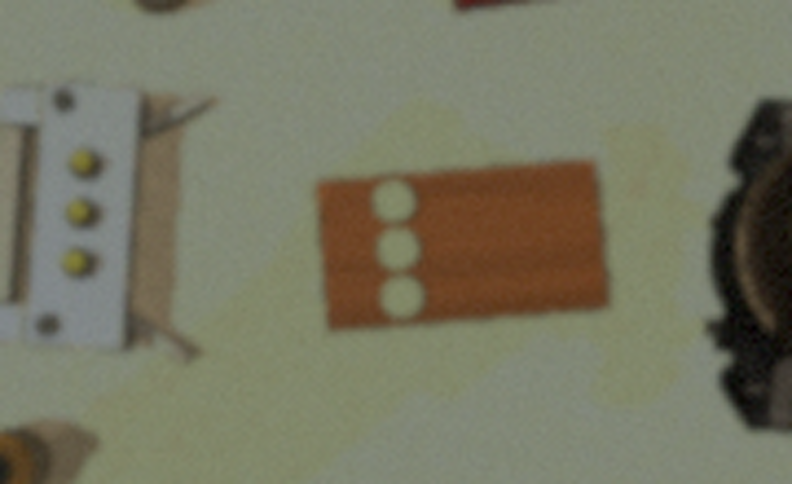

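The tray is fully visible with corners (319,183), (595,161), (608,305) and (331,329). The gripper waits to its right.

Run:
```python
from h import *
cp=lambda a:np.array(a)/4.4-.5+.11+[215,170]
t,e=fit("top",np.array([[65,-35,20],[-65,-35,20],[-65,35,20],[65,35,20.]])/1000,cp([(319,183),(595,161),(608,305),(331,329)]),(.5,-.03,1.6))
print("tray",t,e,"b",tob(t),t[2]-B[2])
b,e=fit("top",np.array([[-22,-59,57],[-22,59,57]])/1000.,cp([(143,93),(124,350)]),(.53,.1,1.6)); print("bridge",b,e)
info(); shift(fromb(-.29,tob(t)[1]),.032,B[2]-np.pi/2)
```

```text
tray [ 0.52900798 -0.01627989  1.66346374] 0.7379236225158081 b [-0.17136322 -0.0016382 ] 0.14946374475837776
bridge [0.53682856 0.15517043 1.51762682] 0.8819980451107767
t 6.15 eef [ 0.5153 -0.1354  0.058 ] b [-0.2911  0.0053] F [-0.8  0.4  0.1] w 0.0417 head -3.32
shift mm [ 7.  -1.1 26. ] turn -0.07
```

Request:
carry_out --series "5 0 13 0 145;5 0 26 0 145;5 -15 26 0 145;5 -28 26 0 145;5 -34 26 0 145;5 -40 26 0 145;5 -45 26 0 145;5 -50 26 0 145;5 -55 26 0 145;5 -60 26 0 145;5 -65 26 0 145;5 -70 26 0 145"

```text
time_s: 7.35
eef_pos: [0.5261, -0.0657, 0.0343]
ee_rot: [1.0, -0.029, 0.0, 0.0]
contact_force: [0.1, -0.7, 1.4]
width: 0.0368
```

Run:
```python
from h import *
info()
im=cams.camera("top"); crop("top",im,195,170,375,280,4.4,"pics/c5.png")
```

```text
t 7.35 eef [ 0.5261 -0.0657  0.0343] b [-0.2209 -0.0016] F [ 0.1 -0.7  1.4] w 0.0368 head -3.31
```

View pics/c5.png

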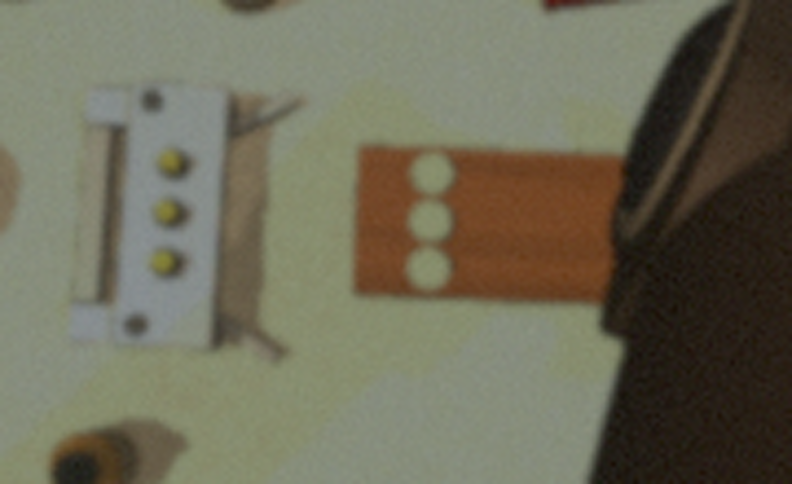

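The tray has nearly aligned, with its front edge at (360,147)–(356,295). Next I check its lateral offset.

Run:
```python
from h import *
cp=lambda a:np.array(a)/4.4-.5+.11+[195,170]
t,e=fit("top",np.array([[65,-35,20],[65,35,20.]])/1000,cp([(360,147),(356,295)]),(.5,-.03,1.6))
p=cp([(360,147),(356,295),(600,157),(600,302)]); w=[ray("top",*q,.02) for q in p]
for q in w: print(tob(q).round(4))
print("tray",t,e,"b",tob(t),t[2]-B[2])
```

```text
[-0.0799 -0.0408]
[-0.0828  0.0279]
[-0.1916 -0.0437]
[-0.1954  0.0235]
tray [0.53798673 0.00832424 1.55643708] 0.2883057205796433 b [-0.14628908 -0.00920579] 0.04243707659286455
```

Request:
carry_out --series "0 -4 0 -1 145;-1 -9 0 -2 145;-1 -14 0 -3 145;-2 -19 0 -3 145;-3 -24 0 -3 145;-3 -29 0 -3 145;-4 -34 0 -3 145;-5 -39 0 -3 145;-5 -44 0 -3 145;-6 -49 0 -3 145;-6 -52 0 -3 145;-6 -52 0 -3 145"

```text
time_s: 8.6
eef_pos: [0.5231, -0.013, 0.0343]
ee_rot: [1.0, -0.002, -0.0, -0.0]
contact_force: [-1.2, -0.3, -0.3]
width: 0.0367
```

Run:
```python
from h import *
info()
im=cams.camera("top"); crop("top",im,195,170,375,280,4.4,"pics/c6.png")
```

```text
t 8.6 eef [ 0.5231 -0.013   0.0343] b [-0.1684  0.0045] F [-1.2 -0.3 -0.3] w 0.0367 head -0.25
```

View pics/c6.png

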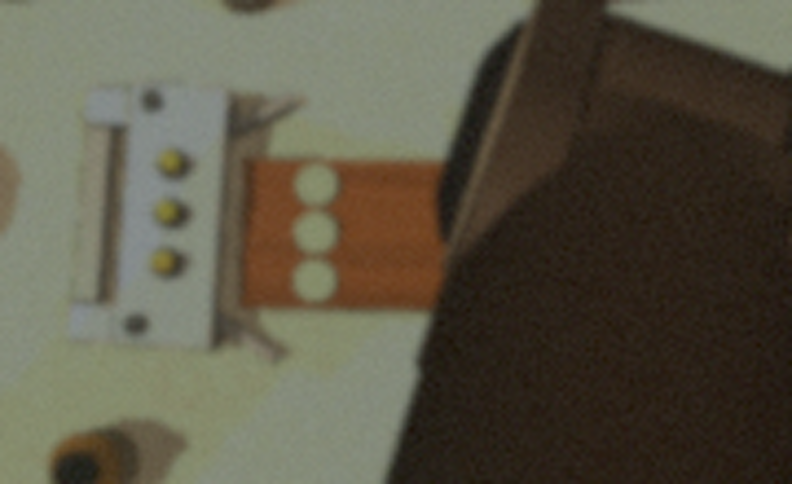

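The tray front is at the mouth, (246,160)–(240,307), between the wings. I'll put numbers on that.

Run:
```python
from h import *
cp=lambda a:np.array(a)/4.4-.5+.11+[195,170]
for q in cp([(246,160),(240,307),(425,162),(425,309)]): print(tob(ray("top",*q,.02)).round(4))
```

```text
[-0.0273 -0.0312]
[-0.0297  0.0371]
[-0.1106 -0.0359]
[-0.115   0.0322]
```

Request:
carry_out --series "0 -5 0 1 145;1 -10 0 2 145;1 -15 0 3 145;1 -20 0 3 145;2 -25 0 3 145;2 -30 0 3 145;2 -35 0 3 145;2 -40 0 3 145;3 -45 0 3 145;3 -50 0 3 145;3 -55 0 3 145;3 -55 0 3 145"

```text
time_s: 9.85
eef_pos: [0.5264, 0.0424, 0.0342]
ee_rot: [1.0, -0.028, -0.0, -0.0]
contact_force: [0.3, -0.0, 0.2]
width: 0.037
```

Run:
```python
from h import *
info()
im=cams.camera("scene"); crop("scene",im,230,110,430,260,4,"pics/s7.png")
```

```text
t 9.85 eef [0.5264 0.0424 0.0342] b [-0.1129  0.0043] F [ 0.3 -0.   0.2] w 0.037 head -3.23
```

View pics/s7.png

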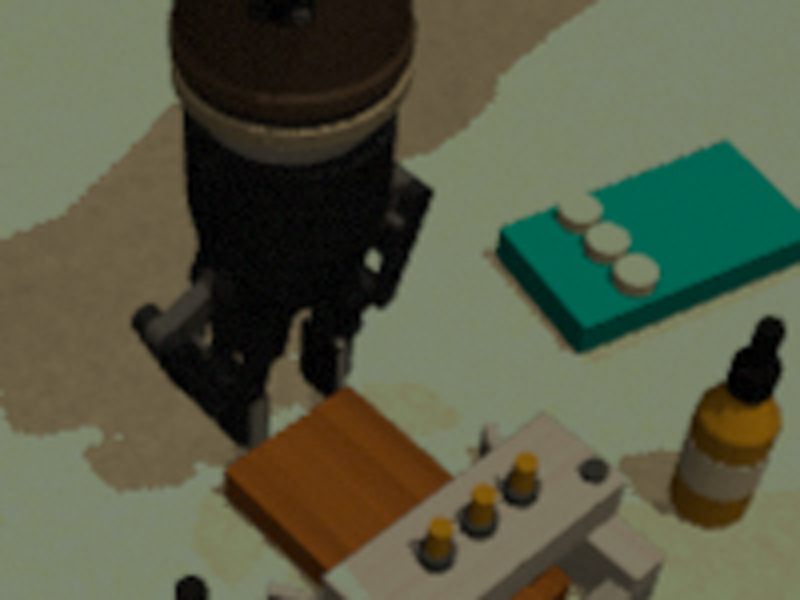

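The tray goes in straight under the beam, its rear edge is against both fingers, and the front is just short of the stop. I'll finish in small steps and watch the force.

Request:
carry_out --series "0 -2 0 0 145;0 -4 0 0 145;0 -6 0 0 145;0 -7 0 0 145;0 -7 0 0 145"

```text
time_s: 10.4
eef_pos: [0.5268, 0.0485, 0.0343]
ee_rot: [1.0, -0.029, -0.0, -0.0]
contact_force: [0.2, 0.2, -0.5]
width: 0.037
```

Request:
carry_out --series "0 -1 0 0 145;0 -2 0 0 145;0 -2 0 0 145"

```text
time_s: 10.7
eef_pos: [0.5269, 0.0504, 0.0343]
ee_rot: [1.0, -0.029, -0.0, -0.0]
contact_force: [-0.3, -1.2, 0.1]
width: 0.0367
```

Request:
carry_out --series "0 -1 0 0 145;0 -2 0 0 145;0 -2 0 0 145"

```text
time_s: 11.0
eef_pos: [0.527, 0.0509, 0.0343]
ee_rot: [1.0, -0.029, 0.0, 0.001]
contact_force: [-0.6, -5.4, 0.2]
width: 0.0369
```

Request:
carry_out --series "0 -1 0 0 145;0 -2 0 0 145;0 -2 0 0 145"

```text
time_s: 11.3
eef_pos: [0.5271, 0.051, 0.0343]
ee_rot: [1.0, -0.03, 0.0, 0.002]
contact_force: [-0.3, -10.5, 0.8]
width: 0.0369
```

The force rises while the TCP stalls about where expected for home (bridge x ≈ -0.104). One more firm step to seat it, then back off.

Request:
carry_out --series "0 -1 0 0 145;0 -2 0 0 145;0 -2 0 0 145;0 -2 0 0 145"

```text
time_s: 11.7
eef_pos: [0.5271, 0.0511, 0.0343]
ee_rot: [1.0, -0.031, 0.0, 0.003]
contact_force: [-0.6, -16.2, 1.3]
width: 0.0368
```

Request:
carry_out --series "0 5 0 0 145;0 15 0 0 145;0 40 0 0 145;0 80 0 0 145;0 100 -40 0 145;0 120 -80 0 145;0 160 -130 0 145;0 200 -160 0 145;0 200 -160 0 145;0 200 -160 0 145"

```text
time_s: 12.7
eef_pos: [0.5162, -0.1454, 0.1959]
ee_rot: [1.0, -0.03, 0.002, -0.0]
contact_force: [0.5, 0.6, 0.4]
width: 0.0367
```

Run:
```python
from h import *
info()
im=cams.camera("top"); crop("top",im,195,170,375,280,4.4,"pics/c8.png")
im2=cams.camera("scene"); crop("scene",im2,230,150,470,330,3.3,"pics/s8.png")
```

```text
t 12.7 eef [ 0.5162 -0.1454  0.1959] b [-0.301   0.0038] F [0.5 0.6 0.4] w 0.0367 head -3.48
```

View pics/c8.png

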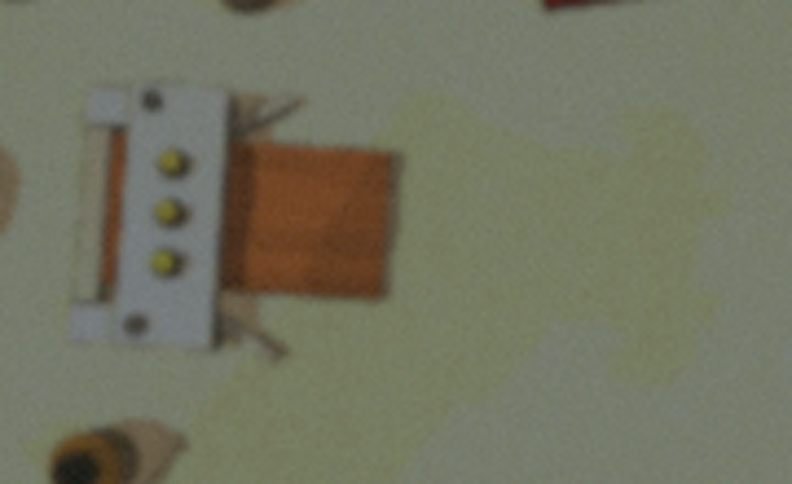

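View pics/s8.png

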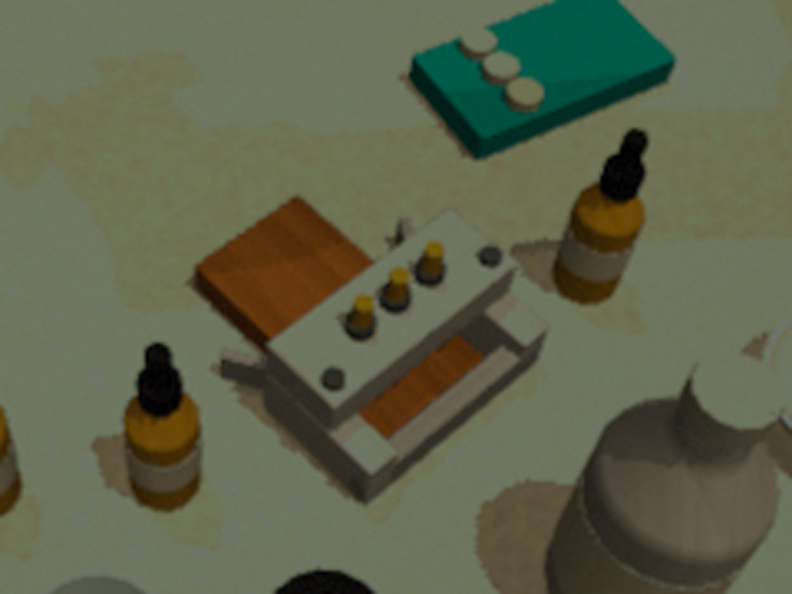

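Both views show the tray seated against the stop with no visible gap, its rear edge at (396,153)–(383,297) parallel to the beam. The bottles are undisturbed and the hand is clear. One last number, then hand in.

Run:
```python
from h import *
cp=lambda a:np.array(a)/4.4-.5+.11+[195,170]
r=[tob(ray("top",*q,.02)) for q in cp([(396,153),(383,297)])]; print(np.round(r,4))
if all(abs(q[0]+.095)<.006 for q in r): print("hand in",ctrl.hand_in())
```

```text
[[-0.0968 -0.0391]
 [-0.0953  0.028 ]]
the job is handed in; nothing more can be done
hand in None
```

The tray is home against the stop, the hand is clear and touching nothing, and the job is handed in at about 12.7 s of the 67 s allowed.

I nudged the wooden tray sideways with shut fingertips to bring it onto the bridge's line. Then I pushed its rear face with two fingertips, steering it slightly, under the grey bridge until it stopped.

- **Seating:** The push force rose to 16 N while the fingers stalled about 2 mm from the predicted home position. The rear corners measured at bridge x -96.8 and -95.3 mm (nominal -95), within about 2 mm of camera error.
- **Position across the bridge:** The tray appears 4–6 mm off centre toward -y, inside the 6 mm clearance, and about 0.02 rad off square.
- **Surroundings:** In the last pictures, the tray lies flat, there is no visible gap at the stop, and the bottles in view look undisturbed. The beaker and dish were mostly outside those final crops, and I did not check them separately.

No check failed or disagreed.

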